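# Open the long slide box to its stop

### The job

Open the lid of the longer of the two wooden microscope-slide boxes by its knob, swinging it all the way back until it rests against its stop, and let go so the slides can be reached. Swing it rather than fling it, and leave the shorter box shut.

Things in the scene. Friction and masses are not known exactly. Their poses are not given: they have to be found in the camera images.
- long_lid (a joint): Lid angle (rad) of the longer wooden slide box: fixed, 95 mm deep x 230 long x 48 high (base 30, lid 18). 0 shut (starts shut or up to 0.25 ajar); grows as the front edge rises and swings over to the back, to the stop (two steel brackets behind) at 1.83. Stiff hinge: the lid (0.12 kg) stays where it is left; about 2 N at the knob moves it.
- long_lid_knob (a point): Centre of the longer lid's black T-knob: a barrel 18 mm across, 24 long, flat ends, axis parallel to the hinge, midway along the lid on a 10 mm stem. Lid axes (x back, y along hinge, z out of the top), turning with it: 80 mm in front of and 50 above the hinge line, 32 above the lid's top, 15 behind its front edge. Pinched on its ends it turns between the fingers.
- long_lid_hinge (a point): Point on the longer box's hinge line, midway along its back edge, 30 mm above the bench; stays put. Its y axis is the hinge line; x points to the back of the box when shut. The axes turn with the lid, about +y as it opens.
- short_lid_knob (a point): Centre of the same knob on the lid of the shorter slide box (95 mm deep x 130 mm long x 48 mm high, otherwise alike, shut). This box is to be left shut.

How it is judged:
By the outcome, as a careful person would: the job done as asked, in the order asked, and still so for the second after the job is handed in, with the robot touching nothing.
It also fails if it takes over 32 s, if anything falls off the work surface, if the arm or the gripper's body presses on something with over 40 N, if the wrist force passes 120 N, or if a joint passes its speed limit or range.

### The arm

A 7-joint arm with a two-finger parallel gripper is mounted at the origin on a cart in front of the work surface, level with it; the furniture and walls round the work are solid. World frame = base frame: x ahead of the robot, y to its left, z up, the work surface at z = 0. Lengths are in mm, angles in rad, forces in N, time in s.
With the tool pointing down it reaches from about 400 to 900 mm from the base axis. Payload 5.5 kg.
Tool frame: the origin (TCP) lies on the centre line of the jaws, within the pads' length; the fingertips stand ctrl.tcp_to_tips ahead of it and the grasp point (between the pads) lies 11 mm behind it (ctrl.tcp_to_tips is the distance from the TCP to the fingertips, in mm); z points along the fingers, y is the direction in which the jaws open and shut (so a half turn about z gives the same grasp; the last joint's range is limited). The gripper opens to 85 mm and grips with 20 to 120 N. Pads are 22 mm wide; open, the fingers measure 114 mm over their backs; the gripper's body (76 mm by 85 mm) begins 54 mm behind the grasp point. The pads swing forward as they close: fully open they stand 13 mm farther back than shut.
Start: joints at [-1.027, 0.501, -0.427, 1.55, 0.221, 1.138, -0.21], TCP at [180.093, 624.553, 239.31] pointing down, gripper open.
Joint ranges: [-2.88, 2.88], [-0.31, 2.03], [-1.54, 1.56], [0.2, 2.42], [-1.41, 4.55], [0.19, 2.02], [-2.57, 2.57]. Speed limits (rad/s): [2.57, 2.57, 3.14, 3.14, 3.14, 3.14, 3.14].

### API

Orientations are given as a unit quaternion [x, y, z, w].
In Python, from cell import ctrl gives the robot as it stands.
- The arm moves only by the tool step_arm, never from a script. Its argument "plan" is text: rows parted by semicolons, each of 4 numbers parted by spaces: the shift along the tool's x, y, z in mm, then the turn about the tool's z in rad. In form: dx dy dz spin; .... A call has 1 to 20 rows; each row shifts and turns the commanded pose from where the row before left it, along the tool's axes as they then stand; what a row does not reach is not made up. A row lasts 1/12 s, in which the tool goes at most 41.7 mm and 7.16 degrees, less where a joint would pass 70% of its speed; a pose out of reach is approached as far as the arm can. A call is refused whole if a number of a shift passes 41.7 or a number of a turn 0.125, either way. A call with a gripper value outside its range is refused whole. "hand" is the opening, from -1 (shut) to 1 (fully open), set as the call begins (left out, the last holds). The fingers move at their own pace and stop on an object; the grip force is fixed at half the most. Time passes only in rows, so rows that do not move let the fingers close. It gives the time, the measured TCP pose, the force and the opening at its end, in the units of the state.
- ctrl.get_state(): the state, without advancing time (a new reading comes with each control period).
- ctrl.capture(name): name is "scene" or "top" or "wrist"; returns (picture, depth): 400x640x3 uint8, red, green, blue; 400x640 float32, mm along the optical axis (not along the pixel's ray), 0 where there is no reading.
- ctrl.camera_model(name): a dict with "fx", "fy", "cx", "cy" (pixels), "k1" (the pictures are not rectified: a ray, as slopes to the right and down, at radius r is drawn at 1 + k1 r^2 times it, then the intrinsics apply), "xyz" and "attitude" of the camera in the world; the wrist camera has in their place "hand_eye" (4x4, takes a point from camera to tool coordinates, whose origin is the TCP and whose axes are the flange's). Camera axes: x right, y up, looking along -z (the intrinsics and any distortion apply to the point x, -y, -z); pixel columns grow to the right and rows downward; lengths in mm; the calibration is good to about 2 mm. A picture is of the moment at which its call begins: read the wrist's pose just before it. camera_model takes no time and is no camera call.
- ctrl.finish_job(): hands the job in, once; it reports no verdict.
The state is a dict: "t": time; "joints": joint angles; "joint_vel": joint speeds; "effort": joint torques, N m; "tool_pos": TCP position; "ee_rot": TCP orientation; "wrist_force": force on the tool from outside, world axes, zero at the start; "ft_torque": the same for the moment, N m; "width": opening from 0.0 (shut) to 1.0 (fully open).
Only numpy, scipy, OpenCV 4.12 (cv2) and the standard library are available. Lean on these libraries where they do the work, as an engineer would, in place of code of your own. Each camera call takes 0.05 s, during which the arm holds its last target. There are 200 camera calls.

## Working session

There is one attempt and no reset: what is moved stays moved. The work goes in short steps, Python scripts to look and compute and a tool call to move; the robot and the scene stay as the last step left them, time stands still between calls to the robot, and variables do not carry over. Pictures are saved under pics/ and viewed, about 8 in all and at most 12, crops included, and the job is handed in when it is done.

Besides the shell and the picture viewer there is one more tool, called after ">>>" by a JSON object that holds its "method" and its "body". step_arm: Moves the arm, as the interface text tells. Its arguments: {"type":"object","properties":{"plan":{"type":"string"},"hand":{"type":"number"}},"required":["plan"]}

```bash
mkdir -p pics; ls
cat > h.py <<'E'
import numpy as np, cv2
from cell import ctrl
from scipy.spatial.transform import Rotation as R
def cam(name, st=None):
    m=ctrl.camera_model(name)
    if 'hand_eye' in m:
        st=st or ctrl.get_state(); T=np.eye(4); T[:3,:3]=R.from_quat(st['ee_rot']).as_matrix(); T[:3,3]=st['tool_pos']
        return m, T@np.array(m['hand_eye'])
    T=np.eye(4); a=np.array(m['attitude']); T[:3,:3]=R.from_quat(a).as_matrix() if a.size==4 else a; T[:3,3]=m['xyz']; return m,T
def rays(m,T,uv):
    K=np.array([[m['fx'],0,m['cx']],[0,m['fy'],m['cy']],[0,0,1.]])
    p=cv2.undistortPoints(np.array(uv,float).reshape(-1,1,2),K,np.array([m['k1'],0,0,0,0.])).reshape(-1,2)
    d=np.c_[p[:,0],-p[:,1],-np.ones(len(p))]
    return T[:3,3], d@T[:3,:3].T      # unit optical depth
def plane(m,T,uv,z):
    o,d=rays(m,T,uv); return o+d*((z-o[2])/d[:,2])[:,None]
def pts(m,T,uv,dep):
    o,d=rays(m,T,uv); uv=np.array(uv,int); return o+d*dep[uv[:,1],uv[:,0]][:,None]
E
python3 - <<'E'
from h import *
s=ctrl.get_state(); print({k:np.round(v,3) for k,v in s.items()}, ctrl.tcp_to_tips)
for n in ("scene","top"):
    p,d=ctrl.capture(n); cv2.imwrite(f"pics/{n}0.png",p[:,:,::-1]); np.save(f"pics/{n}0.npy",d); np.save(f"pics/{n}0c.npy",p)
    print(ctrl.camera_model(n))
print(ctrl.camera_model("wrist"))
E
```

```text
pics
{'t': np.float64(0.0), 'joints': array([-1.027,  0.502, -0.427,  1.551,  0.221,  1.138, -0.21 ]), 'joint_vel': array([ 0.003, -0.001,  0.   , -0.001,  0.001, -0.001,  0.001]), 'effort': array([ 0.0000e+00, -5.6949e+01, -5.8160e+00, -2.8095e+01,  1.1000e-02,
        1.2000e-02, -0.0000e+00]), 'tool_pos': array([179.976, 623.853, 238.244]), 'ee_rot': array([ 0.14 ,  0.99 , -0.001, -0.   ]), 'wrist_force': array([-0.17 ,  0.992, -0.115]), 'ft_torque': array([-0.02 ,  0.005, -0.037]), 'width': np.float64(0.998)} 8.0
{'fx': 394.7931214593091, 'fy': 394.7931214593091, 'cx': 320.5804533287259, 'cy': 194.2489519576315, 'k1': -0.08031797738456632, 'xyz': array([  55.43443032, -614.58842654,  434.35604636]), 'attitude': array([ 0.51903995, -0.17613798, -0.29086562,  0.78420031])}
{'fx': 396.7122682389215, 'fy': 396.7122682389215, 'cx': 319.0188552100967, 'cy': 202.17211390138127, 'k1': -0.05229619187541439, 'xyz': array([333.04655599,  -7.41051683, 923.20786229]), 'attitude': array([ 0.08087547, -0.07612795, -0.67553277,  0.72891644])}
{'fx': 305.83746222996905, 'fy': 305.83746222996905, 'cx': 319.2670963258738, 'cy': 203.3430791166006, 'k1': -0.059827610428934426, 'hand_eye': array([[-2.03131659e-04,  9.54105286e-01,  2.99471304e-01,
         7.69243291e+01],
       [ 9.99999840e-01,  3.55235469e-05,  5.65124007e-04,
         3.45244155e-01],
       [ 5.28549519e-04,  2.99471370e-01, -9.54105140e-01,
        -1.34981092e+02],
       [ 0.00000000e+00,  0.00000000e+00,  0.00000000e+00,
         1.00000000e+00]])}
```

View pics/scene0.png

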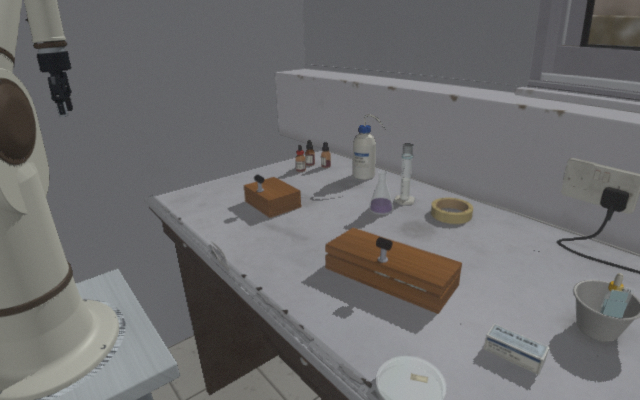

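View pics/top0.png

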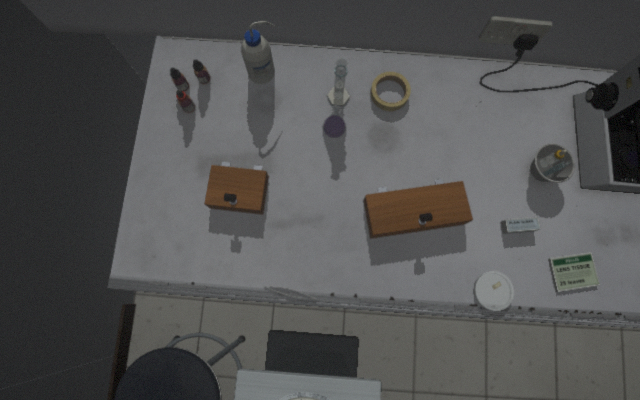

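The long box is in top view at about (418,208), with its knob at (425,217) and hinge brackets at (383,190) and (437,183). The short box is at (237,189). The robot approaches from the bottom of the picture, and the long lid looks slightly ajar.

```bash
cat > m.py <<'E'
from h import *
for n,roi in (("top",(350,480,170,245)),("scene",(315,470,225,310))):
    c=np.load(f"pics/{n}0c.npy"); d=np.load(f"pics/{n}0.npy"); m,T=cam(n)
    hsv=cv2.cvtColor(c,cv2.COLOR_RGB2HSV)
    M=np.zeros(d.shape,bool); M[roi[2]:roi[3],roi[0]:roi[1]]=1
    wood=M&(hsv[...,0]<20)&(hsv[...,1]>110)&(hsv[...,2]>50)&(d>0)
    v,u=np.nonzero(wood); P=pts(m,T,np.c_[u,v],d)
    print(n,"wood",len(P),"z pct",np.percentile(P[:,2],[2,10,30,50,70,90,98]).round(1))
    A=P[P[:,2]>38]
    for _ in range(4):
        q=np.linalg.lstsq(np.c_[A[:,:2],np.ones(len(A))],A[:,2],rcond=None)[0]
        r=A[:,2]-A[:,:2]@q[:2]-q[2]; A=A[abs(r)<4]
    print(" plane slope",q.round(4),"n",len(A))
    rc=cv2.minAreaRect(A[:,:2].astype(np.float32)); B=cv2.boxPoints(rc); print(" rect",np.round(rc[1],1),rc[2]); 
    print(np.c_[B,B@q[:2]+q[2]].round(1).tolist())
    dark=M&(hsv[...,2]<45)&(d>0); v,u=np.nonzero(dark); P=pts(m,T,np.c_[u,v],d); k=P[:,2]>68
    print(" knob n",k.sum(),np.c_[u,v][k].mean(0),P[k].mean(0).round(1),P[k].min(0).round(1),P[k].max(0).round(1))
E
python3 m.py
```

```text
top wood 3836 z pct [45.9 47.7 49.4 50.7 51.9 53.5 55.2]
 plane slope [-6.08000e-02 -1.38000e-02  8.02014e+01] n 3792
 rect [ 94.1 229.1] 12.68656063079834
[[463.6, -116.9, 53.6], [513.9, -340.4, 53.6], [605.7, -319.7, 47.8], [555.4, -96.2, 47.7]]
 knob n 79 [425.48101266 217.13924051] [ 505.4 -224.2   91.9] [ 496.7 -236.5   83.5] [ 513.4 -212.8   96.2]
scene wood 5641 z pct [ 4.4 12.1 29.9 48.3 50.6 52.4 53.6]
 plane slope [-4.37000e-02 -1.27000e-02  7.07463e+01] n 2973
 rect [ 94.9 229. ] 12.675670623779297
[[462.7, -121.5, 52.1], [512.9, -344.9, 52.7], [605.5, -324.1, 48.4], [555.2, -100.7, 47.8]]
 knob n 106 [383.43396226 243.4245283 ] [ 501.3 -231.4   88.1] [ 494.7 -241.9   81.2] [ 511.  -218.7   93. ]
```

Both views agree: the hinge is at about (580,-210,30), the hinge axis is yawed 12.7°, the lid is about 0.06 ajar and the knob is at about (504,-228,84). I'm moving over in two legs, going around the inner reach limit.

>>> {"method": "step_arm", "body": {"plan": "-12 -10 0 0; -25 -21 0 0; -25 -21 0 0; -25 -21 0 0; -25 -21 0 0; -25 -21 0 0; -25 -21 0 0; -25 -21 0 0; -25 -21 0 0; -25 -21 0 0; -25 -21 0 0; -25 -21 0 0; -25 -21 0 0; -25 -21 0 0; -12 -10 0 0", "hand": 1}}

```text
t: 1.35
tool_pos: [436.4, 241.7, 239.0]
ee_rot: [0.142, 0.99, -0.001, 0.0]
wrist_force: [-0.7, -0.6, -0.0]
width: 0.997
```

>>> {"method": "step_arm", "body": {"plan": "-6 -13 0 0; -12 -27 0 0; -12 -27 0 0; -12 -27 0 0; -12 -27 0 0; -12 -27 0 0; -12 -27 0 0; -12 -27 0 0; -12 -27 0 0; -12 -27 0 0; -12 -27 0 0; -12 -27 0 0; -12 -27 0 0; -12 -27 0 0; -12 -27 0 0; -12 -27 0 0; -12 -27 0 0; -3 -8 0 0"}}

```text
t: 2.85
tool_pos: [501.1, -250.1, 239.0]
ee_rot: [0.143, 0.99, -0.001, -0.0]
wrist_force: [-0.5, -1.4, 0.3]
width: 0.999
```

>>> {"method": "step_arm", "body": {"plan": "0 0 0 -0.1; 0 0 0 -0.1; 0 0 0 -0.1; 0 0 0 -0.1; 0 0 0 -0.1; 0 0 0 0; 0 0 0 0"}}

```text
t: 3.43
tool_pos: [501.6, -244.3, 239.0]
ee_rot: [-0.108, 0.994, 0.0, -0.0]
wrist_force: [0.2, -0.1, 0.0]
width: 1.003
```

Run:
```python
from h import *
s=ctrl.get_state(); p,d=ctrl.capture("wrist"); cv2.imwrite("pics/w1.png",p[:,:,::-1])
m,T=cam("wrist",s); hsv=cv2.cvtColor(p,cv2.COLOR_RGB2HSV)
v,u=np.nonzero((d>0)); P=pts(m,T,np.c_[u,v],d); col=hsv[v,u]
wood=(col[:,0]<20)&(col[:,1]>110)&(col[:,2]>50)
near=(abs(P[:,0]-503)<35)&(abs(P[:,1]+228)<35)&(P[:,2]>72)&(P[:,2]<105)
K=P[near]; print(s['t'],s['tool_pos'].round(1),s['ee_rot'].round(3),np.round(s['joints'],2))
print("knob",len(K),K.mean(0).round(1),K.min(0).round(1),K.max(0).round(1),cv2.minAreaRect(K[:,:2].astype(np.float32)), np.c_[u,v][near].mean(0))
A=P[wood&(P[:,2]>40)&(P[:,2]<70)]
for _ in range(4):
    q=np.linalg.lstsq(np.c_[A[:,:2],np.ones(len(A))],A[:,2],rcond=None)[0]; A=A[abs(A[:,2]-A[:,:2]@q[:2]-q[2])<4]
print("slope",q.round(4),cv2.minAreaRect(A[:,:2].astype(np.float32)),cv2.boxPoints(cv2.minAreaRect(A[:,:2].astype(np.float32))).round(1).tolist())
```

```text
3.4333 [ 501.6 -244.3  239. ] [-0.108  0.994  0.    -0.   ] [ 0.39  0.3   0.01  1.8  -0.01  1.04  2.2 ]
knob 447 [ 504.5 -225.8   92. ] [ 495.4 -238.3   82.2] [ 515.9 -212.2   95.9] ((505.6106872558594, -225.2643280029297), (17.07524871826172, 23.651338577270508), 12.27173137664795) [336.97315436 198.51006711]
slope [-4.49000e-02 -7.20000e-03  7.38982e+01] ((532.8167724609375, -50.72412109375), (136.67076110839844, 575.94140625), 0.6297137141227722) [[461.29998779296875, 236.5], [467.70001220703125, -339.3999938964844], [604.2999877929688, -337.8999938964844], [598.0, 238.0]]
```

View pics/w1.png

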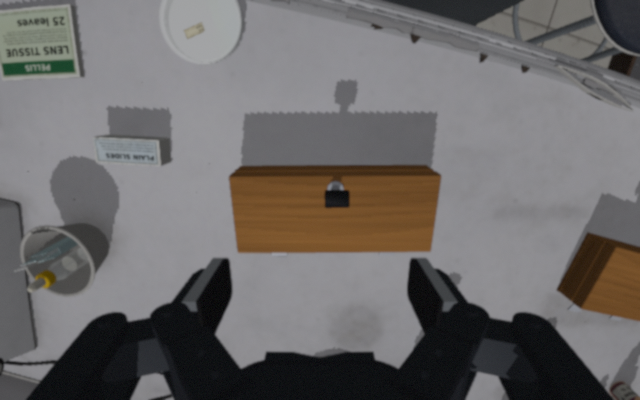

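The knob's top is at (337,198) in the wrist picture, and depth puts its centre at about (505.5,-225.5,85), matching the model. I'm descending around it.

>>> {"method": "step_arm", "body": {"plan": "-4 9 10 0; -4 8.5 20 0; 0 0 20 0; 0 0 20 0; 0 0 20 0; 0 0 20 0; 0 0 15 0; 0 0 15 0; 0 0 10 0; 0 0 10 0; 0 0 5 0; 0 0 0 0"}}

```text
t: 4.48
tool_pos: [505.2, -225.2, 73.1]
ee_rot: [-0.109, 0.994, 0.001, -0.001]
wrist_force: [0.1, -0.4, 0.1]
width: 1.001
```

Run:
```python
from h import *
p,d=ctrl.capture("wrist"); cv2.imwrite("pics/w2.png",p[:,:,::-1]); s=ctrl.get_state(); print(s['tool_pos'],s['wrist_force'])
```

```text
[ 505.73044842 -225.52147692   73.94742944] [ 0.38316171 -0.17191668  0.01142026]
```

View pics/w2.png

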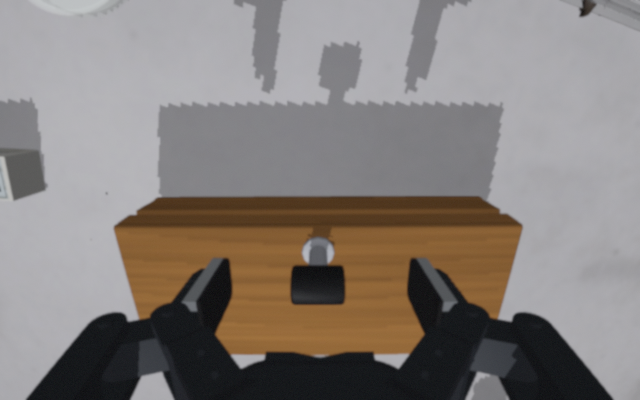

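The knob, at (318,285), is centred between the jaws at (220,285) and (420,285). I'm closing on its ends.

>>> {"method": "step_arm", "body": {"plan": "0 0 0 0; 0 0 0 0; 0 0 0 0; 0 0 0 0; 0 0 0 0; 0 0 0 0; 0 0 0 0; 0 0 0 0; 0 0 0 0; 0 0 0 0", "hand": -1}}

```text
t: 5.37
tool_pos: [505.7, -226.0, 74.4]
ee_rot: [-0.109, 0.994, -0.0, -0.0]
wrist_force: [-2.3, -0.1, 2.7]
width: 0.272
```

Run:
```python
from h import *
s=ctrl.get_state(); print(s['tool_pos'],s['wrist_force'],s['width'])
# rows: tool x = -box x, tool z = down; 0.06 rad per row
th=np.arange(0.06,1.861,0.06); x=-80*np.cos(th)+50*np.sin(th); z=80*np.sin(th)+50*np.cos(th)
dx=-np.diff(x); dz=-np.diff(z)
for i in range(len(dx)): print(f"{th[i+1]:.2f}: {dx[i]:.1f} 0 {dz[i]:.1f} 0", end="; ")
```

```text
[ 505.7124727  -225.98447187   74.3922855 ] [-2.27835631 -0.1387477   2.69699918] 0.27212291435795377
0.12: -3.4 0 -4.5 0; 0.18: -3.7 0 -4.3 0; 0.24: -3.9 0 -4.1 0; 0.30: -4.2 0 -3.8 0; 0.36: -4.4 0 -3.6 0; 0.42: -4.6 0 -3.3 0; 0.48: -4.8 0 -3.0 0; 0.54: -5.0 0 -2.7 0; 0.60: -5.1 0 -2.4 0; 0.66: -5.3 0 -2.1 0; 0.72: -5.4 0 -1.8 0; 0.78: -5.5 0 -1.5 0; 0.84: -5.5 0 -1.1 0; 0.90: -5.6 0 -0.8 0; 0.96: -5.6 0 -0.5 0; 1.02: -5.7 0 -0.1 0; 1.08: -5.7 0 0.2 0; 1.14: -5.6 0 0.6 0; 1.20: -5.6 0 0.9 0; 1.26: -5.5 0 1.2 0; 1.32: -5.4 0 1.6 0; 1.38: -5.3 0 1.9 0; 1.44: -5.2 0 2.2 0; 1.50: -5.1 0 2.5 0; 1.56: -4.9 0 2.8 0; 1.62: -4.7 0 3.1 0; 1.68: -4.5 0 3.4 0; 1.74: -4.3 0 3.6 0; 1.80: -4.1 0 3.9 0; 1.86: -3.9 0 4.1 0;
```

Gripped: width 0.272 is about 23 mm, matching the 24 mm barrel. I'm swinging at about 0.36 rad/s and watching the force.

>>> {"method": "step_arm", "body": {"plan": "-1.7 0 -2.3 0; -1.7 0 -2.2 0; -1.8 0 -2.2 0; -1.9 0 -2.1 0; -1.9 0 -2.1 0; -2 0 -2 0; -2.1 0 -1.9 0; -2.1 0 -1.9 0; -2.2 0 -1.8 0; -2.2 0 -1.8 0; -2.3 0 -1.7 0; -2.3 0 -1.6 0; -2.4 0 -1.5 0; -2.4 0 -1.5 0; -2.5 0 -1.4 0; -2.5 0 -1.3 0; -2.5 0 -1.2 0; -2.6 0 -1.2 0; -2.6 0 -1.1 0; -2.7 0 -1 0"}}

```text
t: 7.03
tool_pos: [548.9, -216.2, 108.2]
ee_rot: [-0.109, 0.994, 0.0, -0.001]
wrist_force: [-4.3, -2.9, -5.0]
width: 0.264
```

>>> {"method": "step_arm", "body": {"plan": "-2.7 0 -0.9 0; -2.7 0 -0.9 0; -2.7 0 -0.8 0; -2.8 0 -0.7 0; -2.8 0 -0.6 0; -2.8 0 -0.5 0; -2.8 0 -0.4 0; -2.8 0 -0.4 0; -2.8 0 -0.3 0; -2.8 0 -0.2 0; -2.8 0 -0.1 0; -2.9 0 0 0; -2.8 0 0.1 0; -2.8 0 0.1 0; -2.8 0 0.3 0; -2.8 0 0.3 0; -2.8 0 0.4 0; -2.8 0 0.5 0; -2.8 0 0.6 0; -2.7 0 0.6 0"}}

```text
t: 8.7
tool_pos: [604.1, -203.8, 112.3]
ee_rot: [-0.11, 0.994, 0.0, 0.0]
wrist_force: [-4.8, -2.7, 1.2]
width: 0.27
```

>>> {"method": "step_arm", "body": {"plan": "-2.7 0 0.7 0; -2.7 0 0.9 0; -2.7 0 0.9 0; -2.6 0 1 0; -2.6 0 1.1 0; -2.6 0 1.1 0; -2.6 0 1.2 0; -2.5 0 1.3 0; -2.5 0 1.4 0; -2.4 0 1.4 0; -2.4 0 1.5 0; -2.3 0 1.6 0; -2.3 0 1.7 0; -2.2 0 1.7 0; -2.2 0 1.8 0; -2.1 0 1.8 0; -1.1 0 1 0; -1.1 0 1 0"}}

```text
t: 10.2
tool_pos: [647.2, -194.0, 89.8]
ee_rot: [-0.11, 0.994, -0.0, 0.003]
wrist_force: [-0.7, -1.3, 7.3]
width: 0.266
```

>>> {"method": "step_arm", "body": {"plan": "-1 0 1 0; -1 0 1 0; -1 0 1 0; -1 0 1 0; 0 0 0 0"}}

```text
t: 10.62
tool_pos: [651.3, -193.1, 85.8]
ee_rot: [-0.11, 0.994, -0.0, 0.003]
wrist_force: [0.6, -0.4, 4.0]
width: 0.268
```

>>> {"method": "step_arm", "body": {"plan": "-0.8 0 1 0; -0.8 0 1 0; -0.8 0 1 0; 0 0 0 0"}}

```text
t: 10.95
tool_pos: [654.0, -192.5, 82.9]
ee_rot: [-0.11, 0.994, -0.0, 0.003]
wrist_force: [1.1, -0.5, 4.4]
width: 0.265
```

Run:
```python
from h import *
s=ctrl.get_state(); print(s['tool_pos'],s['wrist_force'])
p,d=ctrl.capture("scene"); cv2.imwrite("pics/s3.png",cv2.resize(p[150:330,250:510,::-1],None,fx=3,fy=3))
m,T=cam("scene"); hsv=cv2.cvtColor(p,cv2.COLOR_RGB2HSV)
v,u=np.nonzero((d>0)&(hsv[...,0]<20)&(hsv[...,1]>110)&(hsv[...,2]>40)); P=pts(m,T,np.c_[u,v],d)
ex=np.array([.9756,.2196]); L=np.c_[(P[:,:2]-[580.4,-210.2])@ex,(P[:,:2]-[580.4,-210.2])@[-.2196,.9756],P[:,2]-30]
k=(abs(L[:,1])<115)&(L[:,2]>15)&(L[:,0]>-20)&(L[:,0]<60); A=L[k]; print(len(A))
for _ in range(5):
    q=np.polyfit(A[:,2],A[:,0],1); r=A[:,0]-np.polyval(q,A[:,2]); A=A[abs(r)<4]
print("lean slope",q,"theta",np.pi/2+np.arctan(q[0]),"zmax",A[:,2].max(),len(A))
```

```text
[ 653.96056921 -192.50998556   82.93454621] [ 1.13267953 -0.47052024  4.36061469]
4396
lean slope [ 0.1564486  13.90879664] theta 1.7259869337076512 zmax 92.74823084925004 3372
```

View pics/s3.png

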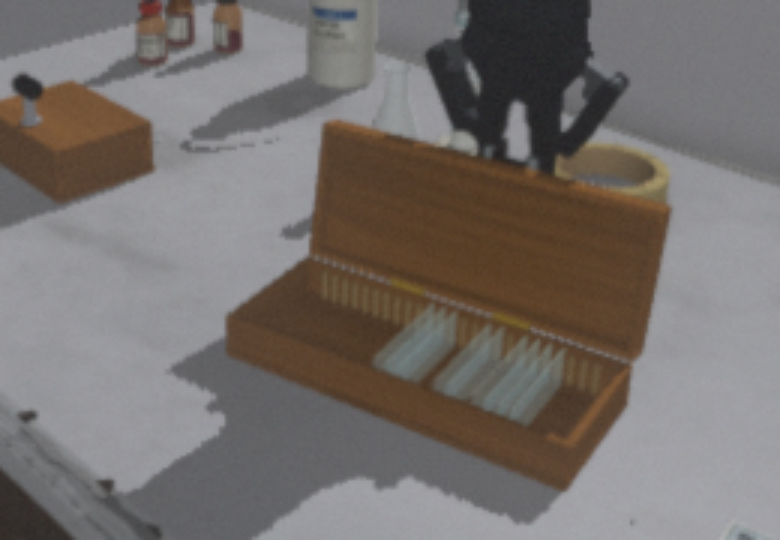

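The lid is up, leaning past vertical, and the slides are visible, but no clear stop force has appeared yet. Lean measures about 1.73 (rough). I'm pushing on gently until the force rises.

>>> {"method": "step_arm", "body": {"plan": "-0.8 0 1 0; -0.8 0 1 0; -0.8 0 1 0; 0 0 0 0"}}

```text
t: 11.33
tool_pos: [656.5, -192.0, 80.1]
ee_rot: [-0.11, 0.994, -0.0, 0.003]
wrist_force: [1.0, -0.0, 5.7]
width: 0.265
```

>>> {"method": "step_arm", "body": {"plan": "-0.7 0 1 0; -0.7 0 1 0; -0.7 0 1 0; 0 0 0 0"}}

```text
t: 11.67
tool_pos: [658.8, -191.4, 77.2]
ee_rot: [-0.11, 0.994, -0.0, 0.004]
wrist_force: [0.9, -0.1, 5.8]
width: 0.265
```

```bash
cat > lid.py <<'E'
from h import *
s=ctrl.get_state(); print(s['t'],s['tool_pos'].round(1),s['wrist_force'].round(1))
p,d=ctrl.capture("scene"); m,T=cam("scene"); hsv=cv2.cvtColor(p,cv2.COLOR_RGB2HSV)
v,u=np.nonzero((d>0)&(hsv[...,0]<20)&(hsv[...,1]>110)&(hsv[...,2]>40)); P=pts(m,T,np.c_[u,v],d)
D=P[:,:2]-[580.4,-210.2]; L=np.c_[D@[.9756,.2196],D@[-.2196,.9756],P[:,2]-30]
k=(abs(L[:,1])<100)&(L[:,2]>8)&(L[:,0]>-20)&(L[:,0]<60); L=L[k]
for a in range(10,100,10):
    b=L[abs(L[:,2]-a)<5]; print(a,len(b),np.percentile(b[:,0],[10,50,90]).round(1) if len(b) else '')
C,B=L[(L[:,2]>25)&(L[:,2]<80)],None
c=C.mean(0); n=np.linalg.svd(C-c,full_matrices=False)[2][2]; n*=np.sign(n[0]); print("normal",n.round(3),"theta",np.pi-np.arccos(-n[2]) if 0 else np.pi/2+np.arctan2(-n[2],n[0]),"zmax",L[:,2].max(), "rms",((C-c)@n).std())
cv2.imwrite("pics/s_%.0f.png"%(s['t']*100),cv2.resize(p[150:330,250:510,::-1],None,fx=3,fy=3))
E
python3 lid.py
```

```text
11.6667 [ 658.8 -191.4   77.2] [ 0.9 -0.1  5.8]
10 347 [14.7 16.6 18.2]
20 496 [16.7 18.5 20.4]
30 515 [19.2 21.  23.1]
40 525 [21.8 23.7 25.6]
50 516 [24.3 26.2 28.1]
60 512 [26.9 28.6 30.4]
70 526 [29.3 31.2 32.9]
80 287 [31.1 33.  34.5]
90 419 [22.7 24.6 32.7]
normal [ 0.97   0.002 -0.244] theta 1.8169882878864778 zmax 91.81786919903305 rms 1.185244901983971
```

Run:
```python
from h import *
p,d=ctrl.capture("wrist"); cv2.imwrite("pics/w4.png",p[:,:,::-1])
```

```text
(no output)
```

View pics/w4.png

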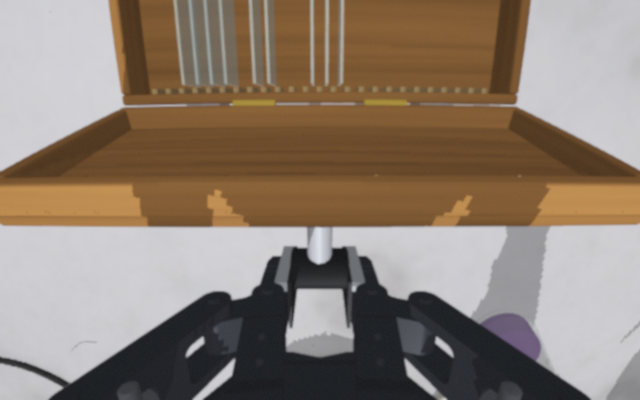

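The knob, at (320,268), is still between the pads but nearer their front edge, so the fingers have slid on it. I'll push once more and see whether the angle changes.

>>> {"method": "step_arm", "body": {"plan": "-0.5 0 1 0; -0.5 0 1 0; -0.5 0 1 0; 0 0 0 0"}}

```text
t: 12.1
tool_pos: [659.6, -191.3, 76.1]
ee_rot: [-0.11, 0.994, -0.0, 0.003]
wrist_force: [-5.8, 0.3, 18.9]
width: 0.265
```

```bash
python3 lid.py
```

```text
12.1 [ 659.6 -191.3   76.1] [-5.8  0.3 18.9]
10 364 [15.  16.6 18.4]
20 499 [17.1 19.  20.7]
30 502 [19.6 21.5 23.4]
40 530 [22.2 24.3 26.2]
50 516 [24.9 26.8 28.8]
60 520 [27.6 29.5 31.6]
70 533 [30.3 32.3 34.1]
80 270 [31.8 34.  35.4]
90 407 [23.9 25.8 33.6]
normal [ 0.966  0.002 -0.259] theta 1.8331181126306029 zmax 91.26994526353275 rms 1.2445074208527773
```

The stop is reached: force jumped to 19 N and the lid angle reads 1.833. I'm releasing, then lifting straight up.

>>> {"method": "step_arm", "body": {"plan": "0 0 0 0; 0 0 0 0; 0 0 0 0; 0 0 0 0; 0 0 0 0; 0 0 0 0", "hand": 0.1}}

```text
t: 12.65
tool_pos: [656.3, -192.1, 71.5]
ee_rot: [-0.109, 0.994, 0.0, -0.0]
wrist_force: [-0.4, -0.2, -0.0]
width: 0.553
```

>>> {"method": "step_arm", "body": {"plan": "0 0 -3 0; 0 0 -6 0; 0 0 -10 0; 0 0 -15 0; 0 0 -20 0; 0 0 -25 0; 0 0 -25 0; 0 0 -25 0; 0 0 -15 0; 0 0 0 0; 0 0 0 0"}}

```text
t: 13.57
tool_pos: [657.3, -192.6, 218.8]
ee_rot: [-0.109, 0.994, -0.001, 0.002]
wrist_force: [0.2, 0.3, -0.8]
width: 0.548
```

```bash
python3 lid.py | tail -1; ls -t pics|head -1; python3 -c "
from h import *
s=ctrl.get_state();print(s['t'],s['tool_pos'],s['wrist_force'],s['width'])
p,d=ctrl.capture('top');cv2.imwrite('pics/t5.png',p[:,:,::-1])"
```

```text
normal [ 0.967  0.001 -0.255] theta 1.8287583497492128 zmax 92.11026520777239 rms 1.211789720545793
s_1357.png
13.6167 [ 656.3345104  -192.34514331  216.96025291] [-0.59383275 -0.33322985 -0.195691  ] 0.5513736692947134
```

View pics/t5.png

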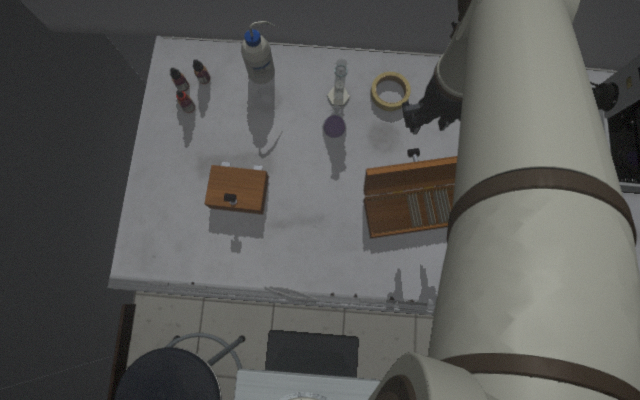

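The long lid is open and free of the gripper, with its knob at (413,152). The short box at (237,189) is still shut and nothing else has moved.

```bash
python3 -c "
from cell import ctrl
print(ctrl.finish_job())"
```

```text
the job is handed in; nothing more can be done
None
```

The long slide box is open: its lid rests against its stop, the gripper has let go, and I handed the job in at about 13.6 s of the 32 s allowed.

- **How it was opened:** I pinched the knob on its ends and swung it at about 0.36 rad/s. I then crept on until the wrist force rose from about 6 N to 19 N, which I took as the stop. After that I opened the jaws partway and lifted straight up.
- **Last checks:** After release the scene camera's depth gave a lid angle of 1.829 rad (stop 1.83). The wrist force was about 0, with the gripper about 140 mm above where it let go. The top view showed the short box still shut and nothing else I could see disturbed, though the arm hid the right side of the bench.
- **Disagreement:** The first camera estimate of the lid angle, about 1.73 while still gripped, used a rougher fit that probably mixed the lid's rim with its inside. Partway through, the tool's position implied a larger angle than the camera (about 1.96 against 1.82), because the knob slid about 10 mm within the pads. I went by the camera and the force rise.

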